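# Drop the glass into an open pressure gauge

### The arm

A 7-joint arm with a two-finger parallel gripper is mounted at the origin on the work surface. World frame = base frame: x ahead of the robot, y to its left, z up, the work surface at z = 0. Lengths are in mm, angles in degrees, forces in N, time in s.
With the tool pointing down it reaches from about 425 to 1025 mm from the base axis. Payload 3.6 kg.
Tool frame: the origin (TCP) lies midway between the tips of the shut fingers; the grasp point (between the pads) lies 19 mm behind it (robot.grip_point_offset is the distance from the TCP to the grasp point, in mm); z points along the fingers, y is the line along which they close (so a half turn about z gives the same grasp; the last joint's range is limited). The gripper opens to 85 mm and grips with 20 to 120 N. Pads are 22 mm wide; open, the fingers measure 114 mm over their backs; the gripper's body (76 mm by 85 mm) begins 54 mm behind the grasp point. The pads swing forward as they close: fully open they stand 13 mm farther back than shut.
Start: joints at [69.414, 33.873, 2.773, 92.16, -1.908, 54.013, -1.931], TCP at [190.445, -699.543, 231.302] pointing down, gripper open.
Joint ranges: [-153.93, 153.93], [-27.13, 128.08], [-72.61, 78.16], [10.71, 143.7], [-87.88, 267.88], [4.46, 118.87], [-176.78, 176.78]. Speed limits (degrees/s): [147.25, 147.25, 180, 180, 180, 180, 180].

### API

Orientations are given as a 3x3 rotation matrix whose columns are the frame's x, y, z axes.
In Python, from workcell import robot gives the robot as it stands.
- The arm moves only by the tool apply_moves, never from a script. Its argument "motion" is a list of rows, each an object of numbers: "fingers": the finger opening in cm, from 0 to 8.54; "dx", "dy", "dz": the shift along the tool's x, y, z in cm; "ax", "ay", "az": the turn, a rotation vector about the tool's x, y, z in degrees. A call has exactly 8 rows; each row is the pose to reach, as a shift and turn from the pose commanded when the call began, along the tool's axes at that moment; what a row does not reach only later rows make up. A row lasts 1/8 s, in which the tool goes at most 62.5 mm and 10.7 degrees, less where a joint would pass 70% of its speed; a pose out of reach is approached as far as the arm can. A call with a gripper value outside its range is refused whole. The fingers move at their own pace and stop on an object; the grip force is fixed at half the most. Time passes only in rows, so rows that repeat a pose let the fingers close, or fill a call up. It gives the time, the measured TCP pose, the force, the opening and the grip force at its end, in the units of the state.
- robot.observe(): the state, without advancing time (a new reading comes with each control period).
- robot.snapshot(name): name is "scene" or "top"; returns a dict with "color" (384x512x3 uint8, red, green, blue), "fx", "fy", "cx", "cy" (pixels), "dist" ([k1, k2, p1, p2, k3] as OpenCV has them; the pictures are not rectified), "world_from_camera" (4x4, takes a point from camera to world coordinates). Camera axes: x right, y down, z forward; pixel columns grow to the right and rows downward; lengths in mm; the calibration is good to about 2 mm. A picture is of the moment at which its call begins. There is no depth.
- robot.sign_off(): hands the job in; it is judged then, once.
Trained networks look in the newest picture that a camera, given by its name, has taken for a name from the list of things; names that differ only in an ending like _2 or _b are one class to them, and where a whole thing is asked for, a point or a joint stands for the part that bears it (a point fixed in the world has none). Each returns a list of dicts, best first, with "confidence" (0 to 1); they miss things now and then, are a little off and sometimes report something else, mostly with a low value. They report only what shows in the picture. A call takes as long as a camera call.
- robot.look_for(camera, label): "box" ([centre column, centre row, width, height] in pixels, round what is visible of it).
- robot.cut_out(camera, label): "mask" (384x512 bool, what is visible of it) and "box" ([centre column, centre row, width, height] in pixels, round what is visible of it).
The state is a dict: "t": time; "q": joint angles; "joint_velocities": joint speeds; "effort": joint torques, N m; "position": TCP position; "orientation": TCP orientation; "ft_force": force on the tool from outside, world axes, zero at the start; "moment": the same for the moment, N m; "grip_width": finger opening in mm; "grasp_force": force on a finger pad.
Only numpy, scipy, OpenCV 4.12 (cv2) and the standard library are available. Lean on these libraries where they do the work, as an engineer would, in place of code of your own. Each camera call takes 0.05 s, during which the arm holds its last target. There are 200 camera calls.

### The job

The pressure gauge lying on its back is being put together: its round glass lies loose and off-centre on top of the case rim. With a fingertip nudge the glass sideways across the rim until it drops flat into its recess, then press lightly with the fingertips on the middle of the glass to bed it on its seat, and come clear. Work gently: the glass is only pushed, never picked up, lifted or tipped over; do not touch the dial or pointer, do not shift the gauge, and leave the bezel ring, the screwdriver and the brass nipple where they are.

Things in the scene. Friction and masses are not known exactly. Their poses are not given: they have to be found in the camera images.
- gauge: Black round pressure gauge case, 0.95 kg, loose on its back on a wooden board (board top at z = 18 mm). Origin: centre of its back, on the board. z up out of the dial, x to 12 o'clock; brass stem to -x, out to 98 mm, up to 33 mm high. Case 120 mm across, 128 mm for its top 12 mm. Flat rim 50 mm above the origin, radius 56.5 to 64 mm, round the recess for the glass.
- recess (a point): Centre of the recess for the glass in the gauge, at the height of its flat ring-shaped seat (43 mm above the gauge's origin, 7 mm below the rim; seat radius 50 to 56.5 mm, inside it a black ring slopes down 1.5 mm to radius 40 mm). The recess is 113 mm in diameter, on the gauge's axis. Axes as the gauge's.
- lens: Loose gauge glass: clear disc with a grey rubber edge band, 110 mm across, 5 mm thick, 0.07 to 0.13 kg. Origin: centre of its underside, z up. Starts flat on the rim, 17 to 29 mm off-centre, overhanging the case on the side away from the stem. Nudged to the middle, its front edge dips at about 13 mm off (rear edge rises 8 mm), all drops in at 3 to 1 mm. Seated: top 2 mm below the rim, 1.5 mm play.
- dial: The gauge's white dial with its black pointer, fixed in the case and not to be touched: the dial's face, 80 mm across as seen, is 36 mm above the gauge's origin, the pointer hub's top 40 mm. Origin and axes: the same as the gauge's.
- bezel: Bystander: the gauge's black threaded bezel ring, 140 mm outside and 107 mm inside diameter, 14 mm high, lying on the board. Origin: centre of its underside.
- screwdriver: Bystander: screwdriver with a blue handle, 200 mm long, 26 mm thick, lying on the board along its x axis (handle to -x). Origin: below the middle of its length, on the board.
- nipple: Bystander: brass hexagon nipple standing on end on the board beside the gauge, 45 mm high, 30 mm over the corners of its hexagon. Origin: centre of its underside.

How it is judged:
By the outcome, as a careful person would: the job done as asked, in the order asked, and still so for the second after the job is handed in, with the robot touching nothing.
It also fails if it takes over 40 s, if anything falls off the work surface, if the arm or the gripper's body presses on something with over 40 N, if the wrist force passes 120 N, or if a joint passes its speed limit or range.

## Working session

There is one attempt and no reset: what is moved stays moved. The work goes in short steps, Python scripts to look and compute and a tool call to move; the robot and the scene stay as the last step left them, time stands still between calls to the robot, and variables do not carry over. Pictures are saved under pics/ and viewed, at most 12 in all, crops included, and the job is handed in when it is done.

Besides the shell and the picture viewer there is one more tool, called after "Request:" in YAML: its name, and indented under it one key for each argument. apply_moves: Moves the arm, as the interface text tells. Its arguments: {"type":"object","properties":{"motion":{"type":"array"}},"required":["motion"]}

```bash
mkdir -p pics
cat > h.py <<'E'
import numpy as np, cv2
from workcell import robot
def snap(n,f=None):
    s=robot.snapshot(n)
    if f: cv2.imwrite('pics/'+f,s['color'][:,:,::-1])
    return s
def ray(s,px,z):
    K=np.array([[s['fx'],0,s['cx']],[0,s['fy'],s['cy']],[0,0,1]]);d=np.array(s['dist'],float)
    p=cv2.undistortPoints(np.array(px,float).reshape(-1,1,2),K,d).reshape(-1,2)
    T=np.array(s['world_from_camera']);D=np.c_[p,np.ones(len(p))]@T[:3,:3].T;o=T[:3,3]
    return o+D*((z-o[2])/D[:,2])[:,None]
def proj(s,P):
    K=np.array([[s['fx'],0,s['cx']],[0,s['fy'],s['cy']],[0,0,1]]);d=np.array(s['dist'],float)
    T=np.linalg.inv(np.array(s['world_from_camera']))
    return cv2.projectPoints(np.array(P,float).reshape(-1,1,3),cv2.Rodrigues(T[:3,:3])[0],T[:3,3],K,d)[0].reshape(-1,2)
def circ(c,r,z,n=72):
    a=np.linspace(0,2*np.pi,n);return np.c_[c[0]+r*np.cos(a),c[1]+r*np.sin(a),np.full(n,z)]
E
python3 - <<'E'
from h import *
s=robot.observe();print(s['t'],s['position'],s['orientation'],s['ft_force'],s['grip_width'])
for n in['top','scene']:
    c=snap(n,n+'1.png');print(n,np.array(c['world_from_camera']).round(2).tolist(),c['fx'])
    for l in['gauge','lens','dial','bezel','screwdriver','nipple']:
        for r in robot.look_for(n,l)[:2]:
            b=r['box'];print(l,round(r['confidence'],2),np.round(b),ray(c,[b[:2]],68)[0].round())
E
```

```text
0.0 [ 190.24604012 -698.72448001  230.15662102] [[ 9.64850779e-01  2.62797473e-01 -6.80208758e-04]
 [ 2.62798336e-01 -9.64848412e-01  2.13931966e-03]
 [-9.40905409e-05 -2.24288197e-03 -9.99997480e-01]] [ 0.41961815 -0.84239525  0.26499317] 85.4044813503894
top [[-0.02, -0.99, 0.14, 365.48], [-1.0, 0.02, -0.01, -0.78], [0.01, -0.14, -0.99, 1151.99], [0.0, 0.0, 0.0, 1.0]] 347.0975636584972
gauge 0.9 [253. 184.  35.  43.] [551. -10.  68.]
lens 0.72 [247. 179.  32.  31.] [567.   9.  68.]
bezel 0.76 [365. 203.  45.  37.] [ 483. -364.   68.]
screwdriver 0.66 [140. 180.  12.  43.] [568. 352.  68.]
nipple 0.39 [243. 217.  10.   8.] [446.  22.  68.]
scene [[-0.26, 0.74, -0.61, 1097.07], [0.96, 0.21, -0.16, 140.6], [0.01, -0.63, -0.77, 754.07], [0.0, 0.0, 0.0, 1.0]] 362.2813018264569
gauge 0.84 [243. 200.  48.  49.] [579.  -3.  68.]
lens 0.96 [250. 200.  49.  33.] [573.  12.  68.]
screwdriver 0.78 [394. 242.  21.  52.] [600. 350.  68.]
nipple 0.68 [263. 173.  13.  18.] [480.  23.  68.]
```

View pics/top1.png

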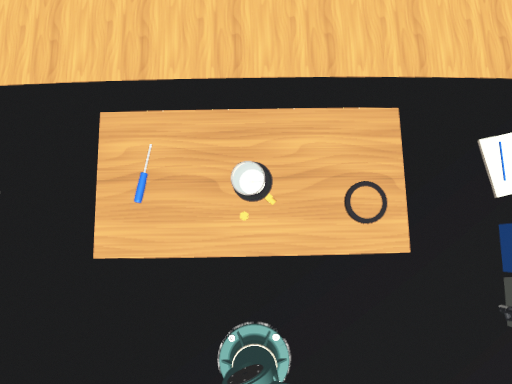

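View pics/scene1.png

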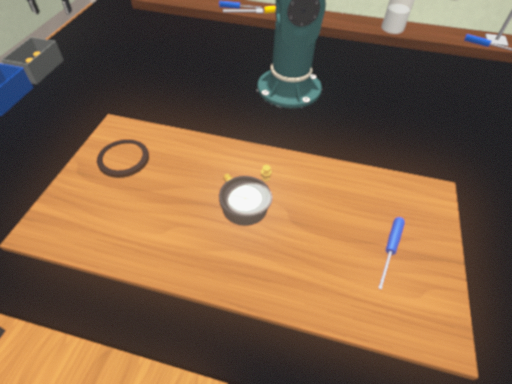

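```bash
cat > m.py <<'E'
from h import *
from scipy.optimize import minimize
def masks(n):
    c=snap(n);o={'c':c}
    for l in['gauge','lens']:
        r=robot.cut_out(n,l)
        if r:o[l]=np.array(r[0]['mask']).astype(np.uint8)
    return o
def crop(c,cen,out,curves,h=32,k=9):
    u,v=np.round(cen).astype(int)
    im=cv2.resize(c['color'][v-h:v+h,u-h:u+h,::-1],None,fx=k,fy=k,interpolation=cv2.INTER_CUBIC)
    for P,col in curves:
        q=((proj(c,P)-[u-h,v-h]+.5)*k).round().astype(np.int32)
        cv2.polylines(im,[q.reshape(-1,1,2)],False,col,1)
    return im
E
python3 - <<'E'
from m import *
ims=[]
for n in['top','scene']:
    o=masks(n);c=o['c']
    for l,z in(('gauge',62),('lens',70.5)):
        if l in o:
            m=o[l];M=cv2.moments(m,True);p=[M['m10']/M['m00'],M['m01']/M['m00']]
            print(n,l,M['m00'],ray(c,[p],z)[0].round(1))
    if 'lens' in o: 
        L=ray(c,[p],70.5)[0]
    # union of gauge+lens mask circumscribed fit
    g=o['gauge']|o.get('lens',0)
    ys,xs=np.nonzero(g);print('box',xs.min(),xs.max(),ys.min(),ys.max())
    ims.append(crop(c,p,'',[(circ(L,55,73),(0,0,255))],h=22,k=9))
    ims.append(crop(c,p,'',[],h=22,k=9))
cv2.imwrite('pics/c1.png',np.vstack([np.hstack(ims[:2]),np.hstack(ims[2:])])[:, :][:,:][:800])
im=cv2.imread('pics/c1.png');print(im.shape)
cv2.imwrite('pics/c1.png',cv2.resize(im,(600,600)))
E
```

```text
top gauge 540.0 [532.1 -38.6  62. ]
top lens 899.0 [568.4   7.7  70.5]
box 231 276 162 205
scene gauge 928.0 [576.  -19.8  62. ]
scene lens 1153.0 [572.5   9.   70.5]
box 218 271 174 225
(792, 792, 3)
```

View pics/c1.png

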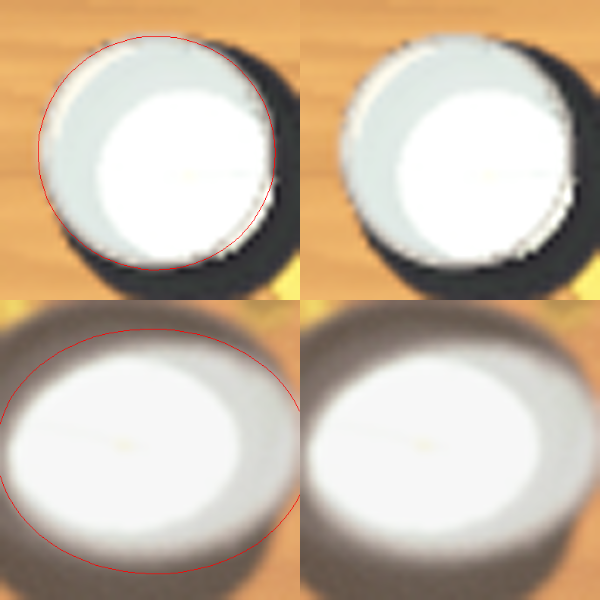

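```bash
cat > g.py <<'E'
from m import *
def fit(n,z,r,thr,L):
    c=snap(n);im=c['color'].min(2).astype(float)
    u,v=proj(c,[L])[0].round().astype(int);y,x=np.mgrid[v-26:v+27,u-26:u+27]
    return c,im,x,y
def run(tag,L=(568,8,70)):
    ims=[]
    for n in['top','scene']:
        c,im,x,y=fit(n,0,0,0,L);w=ray(c,np.c_[x.ravel(),y.ravel()],54);
        b=im[y,x].ravel()>246; 
        wm=w[b];
        (cx,cy),r=cv2.minEnclosingCircle(wm[:,:2].astype(np.float32));print(n,'dial white median',np.median(wm,0).round(1),'enc',round(cx,1),round(cy,1),round(r,1),b.sum())
        # dark case: outer radius 64 fit at z=68, lens union
        img=c['color'];dark=(img.max(2)[y,x]<90 if n=='top' else (img[y,x,0].astype(int)-img[y,x,2]<45)&(img.max(2)[y,x]<140)).ravel()
        wd=ray(c,np.c_[x.ravel(),y.ravel()],68)[dark][:,:2]
        wd=wd[np.linalg.norm(wd-np.array(L)[:2],axis=1)<115]
        h=cv2.convexHull(wd.astype(np.float32)).reshape(-1,2)
        print(' dark hull enc',cv2.minEnclosingCircle(h))
        G=np.array([cx,cy])
        ims.append(crop(c,proj(c,[L])[0],'',[(circ(G,40,54),(0,0,255)),(circ(G,64,68),(0,200,0)),(circ(G,60,18),(0,200,0)),(circ(L,55,73),(255,0,0))],h=26,k=11))
    im=np.hstack(ims);cv2.imwrite('pics/'+tag,cv2.resize(im,(800,400)))
if __name__=='__main__': run('c2.png')
E
python3 g.py
```

```text
top dial white median [561.6  -3.3  54. ] enc 560.0 -6.1 40.8 446
 dark hull enc ((559.16552734375, -6.313558578491211), 62.477962493896484)
scene dial white median [562.4  -1.8  54. ] enc 560.5 -4.1 37.2 465
 dark hull enc ((574.4378051757812, -1.5936479568481445), 72.41188049316406)
```

View pics/c2.png

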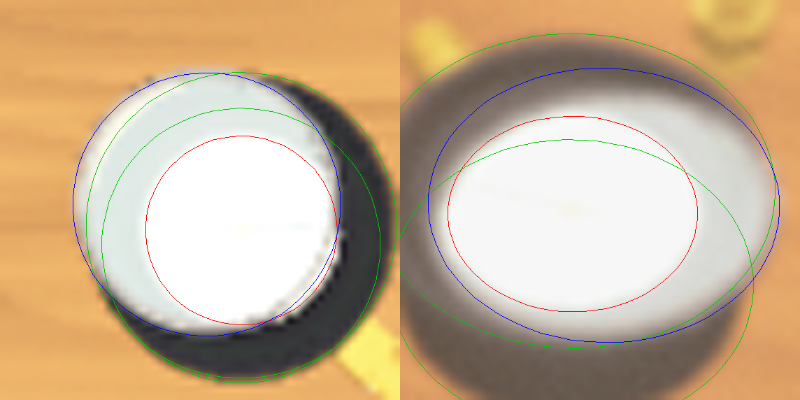

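```bash
cat > d.py <<'E'
from h import *
def delta(R,p,target,yaw):
    # R,p commanded pose; tool-down target with tool x at yaw
    y=np.radians(yaw);T=np.array([[np.cos(y),np.sin(y),0],[np.sin(y),-np.cos(y),0],[0,0,-1.]])
    return (R.T@(np.array(target)-p)/10).round(2), np.degrees(cv2.Rodrigues(R.T@T)[0].ravel()).round(2)
E
python3 - <<'E'
from m import *
from d import *
for n in['top','scene']:
    o=masks(n);c=o['c']
    h=cv2.findContours(o['lens'],0,1)[0];h=max(h,key=len)[:,0]
    w=ray(c,h,72)[:,:2].astype(np.float32);print(n,cv2.minEnclosingCircle(w),cv2.fitEllipse(w))
    st=(c['color'][:,:,0]>200)&(c['color'][:,:,1]>190)&(c['color'][:,:,2]<150)
    ys,xs=np.nonzero(st);W=ray(c,np.c_[xs,ys],40);k=np.linalg.norm(W[:,:2]-[510,-50],axis=1)<45
    if k.any():print('stem',W[k].mean(0),W[k].min(0),W[k].max(0))
s=robot.observe();R=s['orientation'];print(s['q'])
print(delta(np.array(R),np.array([190.445,-699.543,231.302]),[616,74,140],55))
E
```

```text
top ((568.6055908203125, 6.891661167144775), 55.011356353759766) ((568.8839111328125, 5.986090183258057), (103.61341857910156, 106.39440155029297), 96.42691802978516)
stem [503.91527764 -63.89709033  40.        ] [487.21166447 -79.78362382  40.        ] [523.2634108  -47.72460229  40.        ]
scene ((572.9730224609375, 9.865017890930176), 56.42106246948242) ((571.3164672851562, 9.167770385742188), (100.25663757324219, 111.76375579833984), 34.40776443481445)
stem [493.15919058 -70.61493828  40.        ] [484.75707578 -78.57064902  40.        ] [501.64651127 -63.76542381  40.        ]
[69.41557496 33.87204326  2.77385941 92.16080123 -1.90746359 54.01293897
 -1.93176819]
(array([ 61.38, -63.46,   9.13]), array([ -0.  ,   0.  , -39.77]))
```

Request:
apply_moves:
  motion:
    - {"fingers":0,"dx":3,"dy":-3.1,"dz":0,"az":-2}
    - {"fingers":0,"dx":6.5,"dy":-6.7,"dz":0,"az":-5}
    - {"fingers":0,"dx":10,"dy":-10.4,"dz":0,"az":-7.5}
    - {"fingers":0,"dx":14,"dy":-14.5,"dz":0,"az":-10}
    - {"fingers":0,"dx":18,"dy":-18.6,"dz":0,"az":-12.5}
    - {"fingers":0,"dx":22,"dy":-22.7,"dz":0,"az":-15}
    - {"fingers":0,"dx":26,"dy":-26.9,"dz":0,"az":-17.5}
    - {"fingers":0,"dx":30,"dy":-31,"dz":0,"az":-20}

```text
invalid input at $.motion[0]: expected keys fingers, dx, dy, dz, ax, ay, az
```

Request:
apply_moves:
  motion:
    - {"fingers":0,"dx":3,"dy":-3.1,"dz":0,"ax":0,"ay":0,"az":-2}
    - {"fingers":0,"dx":6.5,"dy":-6.7,"dz":0,"ax":0,"ay":0,"az":-5}
    - {"fingers":0,"dx":10,"dy":-10.4,"dz":0,"ax":0,"ay":0,"az":-7.5}
    - {"fingers":0,"dx":14,"dy":-14.5,"dz":0,"ax":0,"ay":0,"az":-10}
    - {"fingers":0,"dx":18,"dy":-18.6,"dz":0,"ax":0,"ay":0,"az":-12.5}
    - {"fingers":0,"dx":22,"dy":-22.7,"dz":0,"ax":0,"ay":0,"az":-15}
    - {"fingers":0,"dx":26,"dy":-26.9,"dz":0,"ax":0,"ay":0,"az":-17.5}
    - {"fingers":0,"dx":30,"dy":-31,"dz":0,"ax":0,"ay":0,"az":-20}

```text
t: 2.4
position: [399.4, -320.1, 231.7]
orientation: [[0.816, 0.578, 0.001], [0.578, -0.816, -0.001], [0.0, 0.001, -1.0]]
ft_force: [0.9, 0.6, -0.4]
grip_width: -0.1
grasp_force: 0.0
```

Run:
```python
from d import *
s=robot.observe();R=np.array(s['orientation']);p=np.array(s['position']);print(s['t'],p,R,s['ft_force'],s['grip_width'],s['q'])
print(delta(R,p,[618,73,140],53))
```

```text
2.4 [ 399.40084968 -320.09543307  231.68638418] [[ 8.16117378e-01  5.77885429e-01  9.25589243e-04]
 [ 5.77886031e-01 -8.16117247e-01 -6.12485275e-04]
 [ 4.01443029e-04  1.03474497e-03 -9.99999384e-01]] [ 0.87955181  0.55017556 -0.44376517] -0.09117730816995297 [ 38.43688254  18.69625923  -6.03898196 119.22904901   2.88214506
  42.14374664 -24.11928893]
(array([ 40.55, -19.46,   9.16]), array([ 6.00e-02, -1.00e-02, -1.77e+01]))
```

Request:
apply_moves:
  motion:
    - {"fingers":0,"dx":5,"dy":-2.4,"dz":0,"ax":0,"ay":0,"az":-2.2}
    - {"fingers":0,"dx":10,"dy":-4.8,"dz":0,"ax":0,"ay":0,"az":-4.4}
    - {"fingers":0,"dx":15,"dy":-7.2,"dz":0,"ax":0,"ay":0,"az":-6.6}
    - {"fingers":0,"dx":20.2,"dy":-9.7,"dz":0,"ax":0,"ay":0,"az":-8.8}
    - {"fingers":0,"dx":25.4,"dy":-12.2,"dz":1,"ax":0,"ay":0,"az":-11}
    - {"fingers":0,"dx":30.6,"dy":-14.7,"dz":3,"ax":0,"ay":0,"az":-13.2}
    - {"fingers":0,"dx":35.6,"dy":-17.1,"dz":6,"ax":0,"ay":0,"az":-15.5}
    - {"fingers":0,"dx":40.5,"dy":-19.5,"dz":9.2,"ax":0,"ay":0,"az":-17.7}

```text
t: 3.4
position: [617.8, 71.8, 139.6]
orientation: [[0.602, 0.798, 0.002], [0.798, -0.602, -0.0], [0.001, 0.002, -1.0]]
ft_force: [0.6, -0.7, -0.1]
grip_width: 0.1
grasp_force: 0.0
```

Run:
```python
from m import *
from d import *
P=[]
for i in range(4):
    s=robot.observe();P.append(s['position']);c=snap('scene' if i%2 else 'top')
    if i<2:
        im=crop(c,proj(c,[[590,30,80]])[0],'',[(circ((559.5,-6),64,68),(0,200,0)),(circ((570,8),55,73),(255,0,0)),(np.array([[0,0,60],[0,0,0]])+s['position'],(0,0,255))],h=32,k=8)
        cv2.imwrite(f'pics/t{i}.png',im)
cv2.imwrite('pics/t.png',cv2.resize(np.hstack([cv2.imread('pics/t0.png'),cv2.imread('pics/t1.png')]),(800,400)))
print(s['t'],np.round(P,1),np.round(s['orientation'],3),s['ft_force'],s['q'])
print(delta(np.array(s['orientation']),np.mean(P,0),[618,73,71],53))
```

```text
3.55 [[617.8  71.8 139.6]
 [618.9  82.  135.7]
 [616.9  78.9 137. ]
 [616.2  74.8 138.1]] [[ 0.598  0.802 -0.002]
 [ 0.802 -0.598  0.002]
 [ 0.    -0.003 -1.   ]] [-0.34263424 -0.53815539  0.44179417] [ -1.88374128  33.49416793 -12.99131417 109.50541881  11.29701988
  38.33116588 -58.4087961 ]
(array([-0.28,  0.3 ,  6.66]), array([-0.18, -0.02,  0.28]))
```

View pics/t.png

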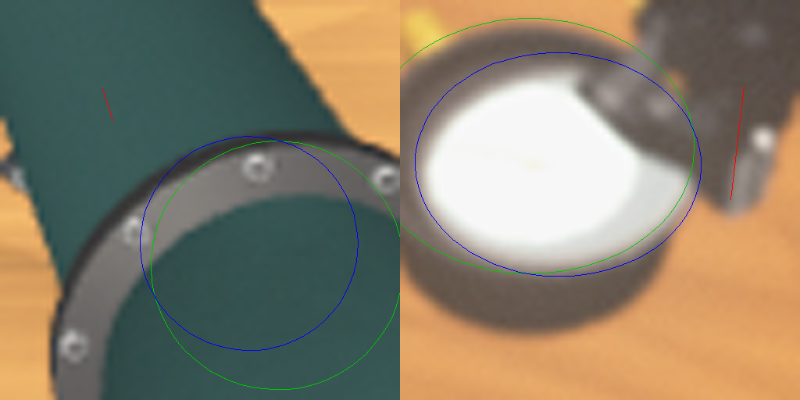

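Request:
apply_moves:
  motion:
    - {"fingers":0,"dx":0,"dy":0,"dz":0.3,"ax":0,"ay":0,"az":0}
    - {"fingers":0,"dx":0,"dy":0,"dz":1.2,"ax":0,"ay":0,"az":0}
    - {"fingers":0,"dx":0,"dy":0,"dz":2.5,"ax":0,"ay":0,"az":0}
    - {"fingers":0,"dx":0,"dy":0,"dz":3.8,"ax":0,"ay":0,"az":0}
    - {"fingers":0,"dx":0,"dy":0,"dz":5,"ax":0,"ay":0,"az":0}
    - {"fingers":0,"dx":0,"dy":0,"dz":6,"ax":0,"ay":0,"az":0}
    - {"fingers":0,"dx":0,"dy":0,"dz":6.5,"ax":0,"ay":0,"az":0}
    - {"fingers":0,"dx":0,"dy":0,"dz":6.5,"ax":0,"ay":0,"az":0}

```text
t: 4.6
position: [616.1, 70.4, 74.5]
orientation: [[0.603, 0.798, -0.001], [0.798, -0.603, -0.0], [-0.0, -0.001, -1.0]]
ft_force: [0.6, -0.8, -0.1]
grip_width: -0.0
grasp_force: 0.0
```

```bash
cat > st.py <<'E'
from m import *
from d import *
import sys
G=np.array([559.8,-5.5]);u=np.array([np.cos(np.radians(53)),np.sin(np.radians(53))]);v=np.array([-u[1],u[0]])
P=[];F=[]
f=sys.argv[1] if len(sys.argv)>1 else None
for i in range(4):
    s=robot.observe();P.append(s['position']);F.append(s['ft_force']);c=snap('scene',None)
P=np.array(P);F=np.array(F)
print(s['t'],P.round(1).tolist(),'F',F.mean(0).round(2),F.std(0).round(2))
q=P.mean(0)[:2]-G;print('radial',(q@u).round(1),'lat',(q@v).round(1),'z',P[:,2].mean().round(1),'Fu',(F[:,:2]@u).mean().round(2))
print(np.round(s['orientation'],3).tolist())
for r in robot.cut_out('scene','lens')[:1]:
    h=max(cv2.findContours(np.array(r['mask']).astype(np.uint8),0,1)[0],key=len)[:,0]
    w=ray(c,h,72)[:,:2].astype(np.float32);print('lens',r['confidence'],cv2.minEnclosingCircle(w))
if f:
    im=crop(c,proj(c,[[575,20,80]])[0],'',[],h=28,k=20)
    cv2.imwrite('pics/'+f,im[:, :][:1120,:][::2,::2])
E
python3 st.py a.png
```

```text
4.75 [[616.1, 70.4, 74.5], [616.4, 70.4, 75.0], [616.5, 70.4, 75.2], [616.6, 70.4, 75.3]] F [0.37 0.01 0.24] [0.17 0.53 0.61]
radial 94.7 lat 0.5 z 75.0 Fu 0.23
[[0.603, 0.798, 0.001], [0.798, -0.603, 0.0], [0.001, 0.001, -1.0]]
lens 0.63 ((574.808349609375, 3.9633185863494873), 49.80885314941406)
```

View pics/a.png

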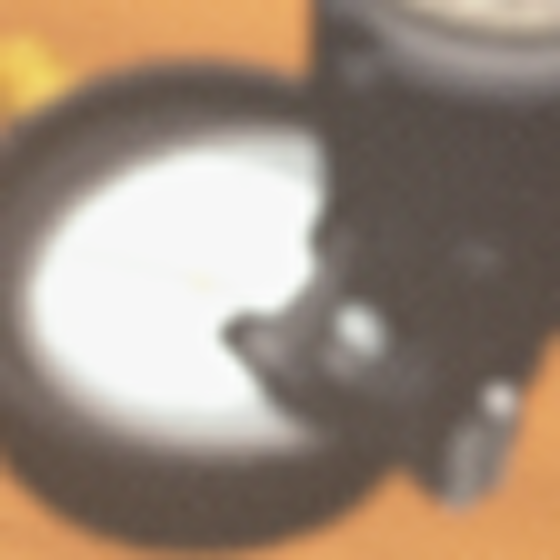

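Request:
apply_moves:
  motion:
    - {"fingers":0,"dx":0,"dy":0,"dz":0.2,"ax":0,"ay":0,"az":0}
    - {"fingers":0,"dx":0,"dy":0,"dz":0.4,"ax":0,"ay":0,"az":0}
    - {"fingers":0,"dx":0,"dy":0,"dz":0.55,"ax":0,"ay":0,"az":0}
    - {"fingers":0,"dx":-0.15,"dy":0,"dz":0.55,"ax":0,"ay":0,"az":0}
    - {"fingers":0,"dx":-0.3,"dy":0,"dz":0.55,"ax":0,"ay":0,"az":0}
    - {"fingers":0,"dx":-0.45,"dy":0,"dz":0.55,"ax":0,"ay":0,"az":0}
    - {"fingers":0,"dx":-0.6,"dy":0,"dz":0.55,"ax":0,"ay":0,"az":0}
    - {"fingers":0,"dx":-0.6,"dy":0,"dz":0.55,"ax":0,"ay":0,"az":0}

```text
t: 5.85
position: [612.5, 65.3, 69.5]
orientation: [[0.603, 0.798, -0.0], [0.798, -0.603, -0.0], [-0.0, -0.0, -1.0]]
ft_force: [-0.4, -0.4, 0.4]
grip_width: -0.0
grasp_force: 0.0
```

```bash
python3 st.py
```

```text
6.0 [[612.5, 65.3, 69.5], [612.6, 65.4, 69.5], [612.7, 65.5, 69.5], [612.7, 65.6, 69.5]] F [-0.22 -0.04  0.32] [0.22 0.46 0.19]
radial 88.5 lat 0.5 z 69.5 Fu -0.16
[[0.603, 0.798, 0.0], [0.798, -0.603, 0.0], [0.0, 0.0, -1.0]]
lens 0.96 ((574.3838500976562, 3.522554874420166), 50.510009765625)
```

Request:
apply_moves:
  motion:
    - {"fingers":0,"dx":-0.15,"dy":0,"dz":0,"ax":0,"ay":0,"az":0}
    - {"fingers":0,"dx":-0.3,"dy":0,"dz":0,"ax":0,"ay":0,"az":0}
    - {"fingers":0,"dx":-0.45,"dy":0,"dz":0,"ax":0,"ay":0,"az":0}
    - {"fingers":0,"dx":-0.6,"dy":0,"dz":0,"ax":0,"ay":0,"az":0}
    - {"fingers":0,"dx":-0.75,"dy":0,"dz":0,"ax":0,"ay":0,"az":0}
    - {"fingers":0,"dx":-0.9,"dy":0,"dz":0,"ax":0,"ay":0,"az":0}
    - {"fingers":0,"dx":-1.0,"dy":0,"dz":0,"ax":0,"ay":0,"az":0}
    - {"fingers":0,"dx":-1.0,"dy":0,"dz":0,"ax":0,"ay":0,"az":0}

```text
t: 7.1
position: [608.7, 59.8, 70.2]
orientation: [[0.602, 0.799, 0.005], [0.799, -0.602, 0.003], [0.005, 0.002, -1.0]]
ft_force: [3.3, 4.6, 0.3]
grip_width: 0.1
grasp_force: 2.7
```

```bash
python3 st.py b.png
```

```text
7.25 [[608.7, 59.8, 70.2], [608.7, 59.9, 70.2], [608.7, 59.8, 70.2], [608.7, 59.8, 70.2]] F [2.84 4.84 0.46] [0.39 0.2  0.35]
radial 81.6 lat 0.3 z 70.2 Fu 5.58
[[0.602, 0.799, 0.004], [0.799, -0.602, 0.003], [0.005, 0.002, -1.0]]
lens 0.87 ((573.1646118164062, -1.319156527519226), 51.1013069152832)
```

View pics/b.png

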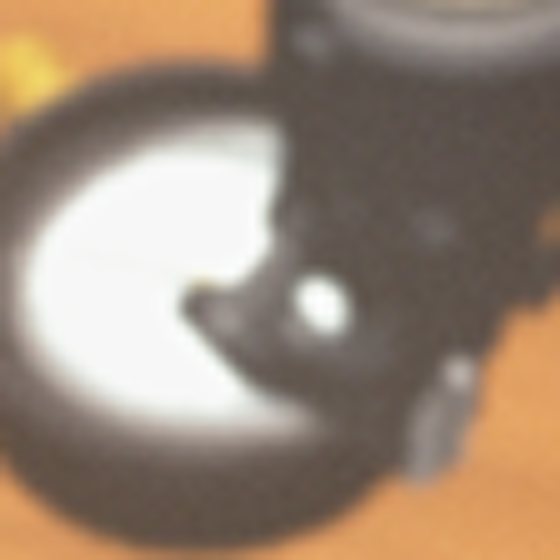

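Run:
```python
import cv2,numpy as np
a=cv2.imread('pics/a.png',0).astype(np.float32);b=cv2.imread('pics/b.png',0).astype(np.float32)
for n,(x0,x1,y0,y1) in dict(stem=(0,90,20,120),arc=(0,330,455,560),topleft=(60,260,30,110),lensleft=(20,150,180,460),dialhub=(90,230,200,285)).items():
    A=a[y0:y1,x0:x1].copy();B=b[y0:y1,x0:x1].copy();W=np.eye(2,3,dtype=np.float32)
    try:
        cc,W=cv2.findTransformECC(A,B,W,cv2.MOTION_TRANSLATION);print(n,cc,(W[:,2]/10).round(2),'px')
    except Exception as e:print(n,'fail')
d=cv2.absdiff(a,b);vis=np.hstack([np.clip(d*3,0,255)]);cv2.imwrite('pics/d.png',vis)
```

```text
stem 0.9988662333278984 [-0. -0.] px
arc 0.982458773201635 [-0.02 -0.05] px
topleft 0.9885806506833831 [-0.28  0.05] px
lensleft 0.995499866822062 [-0.82 -0.83] px
dialhub fail[ WARN:0@0.050] global loadsave.cpp:1063 imwrite_ Unsupported depth image for selected encoder is fallbacked to CV_8U.
```

View pics/d.png

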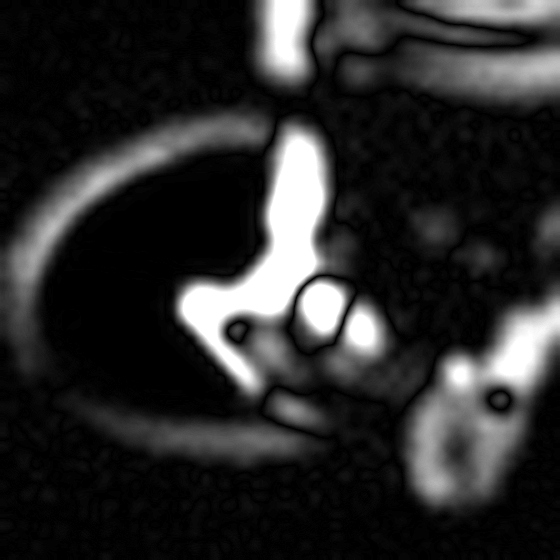

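Request:
apply_moves:
  motion:
    - {"fingers":0,"dx":0.2,"dy":0,"dz":0,"ax":0,"ay":0,"az":0}
    - {"fingers":0,"dx":0.5,"dy":0,"dz":-0.1,"ax":0,"ay":0,"az":0}
    - {"fingers":0,"dx":0.9,"dy":0,"dz":-0.5,"ax":0,"ay":0,"az":0}
    - {"fingers":0,"dx":1.5,"dy":0,"dz":-1.5,"ax":0,"ay":0,"az":0}
    - {"fingers":0,"dx":3,"dy":0,"dz":-3,"ax":0,"ay":0,"az":0}
    - {"fingers":0,"dx":5,"dy":0,"dz":-4.5,"ax":0,"ay":0,"az":0}
    - {"fingers":0,"dx":7,"dy":0,"dz":-6,"ax":0,"ay":0,"az":0}
    - {"fingers":0,"dx":8,"dy":0,"dz":-6.5,"ax":0,"ay":0,"az":0}

```text
t: 8.35
position: [656.0, 122.7, 136.1]
orientation: [[0.602, 0.798, 0.002], [0.798, -0.602, 0.001], [0.002, 0.001, -1.0]]
ft_force: [0.1, -0.2, -0.2]
grip_width: 0.1
grasp_force: 0.0
```

```bash
python3 st.py e.png
python3 - <<'E'
from m import *
c=snap('top')
G=(559.8,-5.5)
for r in robot.cut_out('top','lens')[:1]:
    h=max(cv2.findContours(np.array(r['mask']).astype(np.uint8),0,1)[0],key=len)[:,0]
    w=ray(c,h,72)[:,:2].astype(np.float32);print('toplens',r['confidence'],cv2.minEnclosingCircle(w))
im=crop(c,proj(c,[[570,8,70]])[0],'',[(circ(G,64,68),(0,200,0))],h=26,k=10)
cv2.imwrite('pics/f.png',np.hstack([cv2.resize(im,(400,400)),cv2.resize(cv2.imread('pics/e.png'),(400,400))]))
E
```

```text
8.5 [[656.0, 122.7, 136.1], [656.6, 123.8, 136.2], [655.6, 122.6, 135.2], [654.5, 121.3, 134.4]] F [ 0.16 -0.02 -0.14] [0.81 0.49 0.51]
radial 160.0 lat 0.5 z 135.5 Fu 0.08
[[0.602, 0.798, -0.001], [0.798, -0.602, -0.0], [-0.001, -0.0, -1.0]]
lens 0.82 ((571.6947021484375, 7.633047103881836), 55.71927261352539)
toplens 0.6 ((571.9971923828125, -35.37731170654297), 21.89893341064453)
```

View pics/f.png

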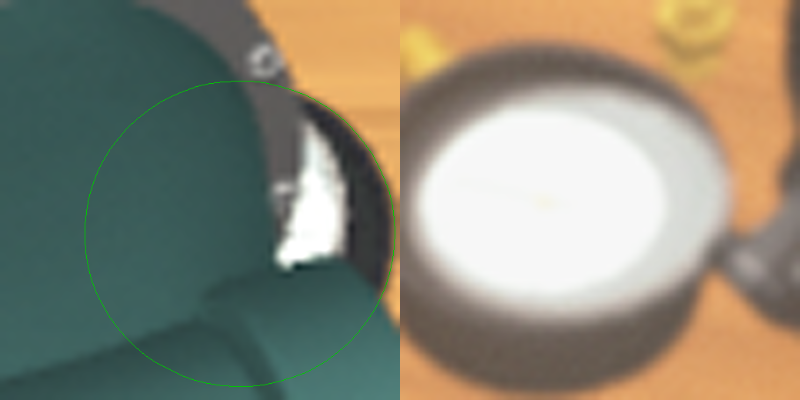

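Request:
apply_moves:
  motion:
    - {"fingers":0,"dx":-1.2,"dy":0,"dz":1.1,"ax":0,"ay":0,"az":0}
    - {"fingers":0,"dx":-2.7,"dy":0,"dz":2.6,"ax":0,"ay":0,"az":0}
    - {"fingers":0,"dx":-4.2,"dy":0,"dz":4,"ax":0,"ay":0,"az":0}
    - {"fingers":0,"dx":-5.5,"dy":0,"dz":5.2,"ax":0,"ay":0,"az":0}
    - {"fingers":0,"dx":-6.4,"dy":0,"dz":5.9,"ax":0,"ay":0,"az":0}
    - {"fingers":0,"dx":-6.9,"dy":0,"dz":6.3,"ax":0,"ay":0,"az":0}
    - {"fingers":0,"dx":-7.2,"dy":0,"dz":6.3,"ax":0,"ay":0,"az":0}
    - {"fingers":0,"dx":-7.2,"dy":0,"dz":6.3,"ax":0,"ay":0,"az":0}

```text
t: 9.7
position: [611.9, 64.2, 71.8]
orientation: [[0.603, 0.798, 0.001], [0.798, -0.603, 0.0], [0.001, 0.001, -1.0]]
ft_force: [-0.9, -0.2, 0.1]
grip_width: 0.1
grasp_force: 0.0
```

```bash
python3 st.py
```

```text
9.85 [[611.9, 64.2, 71.8], [612.1, 64.4, 71.9], [612.1, 64.5, 71.9], [612.0, 64.5, 71.9]] F [-0.2  -0.12 -0.13] [0.7  0.43 0.42]
radial 87.3 lat 0.4 z 71.9 Fu -0.21
[[0.602, 0.798, 0.001], [0.798, -0.602, 0.0], [0.001, 0.001, -1.0]]
lens 0.8 ((572.7868041992188, 2.5193474292755127), 51.44394302368164)
```

Request:
apply_moves:
  motion:
    - {"fingers":0,"dx":-0.25,"dy":0,"dz":0,"ax":0,"ay":0,"az":0}
    - {"fingers":0,"dx":-0.45,"dy":0,"dz":0,"ax":0,"ay":0,"az":0}
    - {"fingers":0,"dx":-0.55,"dy":0,"dz":0.04,"ax":0,"ay":0,"az":0}
    - {"fingers":0,"dx":-0.65,"dy":0,"dz":0.1,"ax":0,"ay":0,"az":0}
    - {"fingers":0,"dx":-0.75,"dy":0,"dz":0.15,"ax":0,"ay":0,"az":0}
    - {"fingers":0,"dx":-0.85,"dy":0,"dz":0.2,"ax":0,"ay":0,"az":0}
    - {"fingers":0,"dx":-0.95,"dy":0,"dz":0.25,"ax":0,"ay":0,"az":0}
    - {"fingers":0,"dx":-0.95,"dy":0,"dz":0.25,"ax":0,"ay":0,"az":0}

```text
t: 10.95
position: [605.6, 56.2, 68.9]
orientation: [[0.603, 0.798, -0.0], [0.798, -0.603, -0.0], [-0.0, -0.0, -1.0]]
ft_force: [1.5, 0.1, 0.9]
grip_width: -0.0
grasp_force: 0.2
```

```bash
python3 st.py g.png
```

```text
11.1 [[605.6, 56.2, 68.9], [605.5, 56.2, 68.9], [605.5, 56.2, 68.9], [605.5, 56.2, 68.9]] F [0.62 0.31 0.13] [0.6  0.36 0.5 ]
radial 76.8 lat 0.6 z 68.9 Fu 0.62
[[0.603, 0.798, -0.0], [0.798, -0.603, -0.0], [-0.0, -0.0, -1.0]]
lens 0.66 ((568.75341796875, -3.178328037261963), 52.47163772583008)
```

Request:
apply_moves:
  motion:
    - {"fingers":0,"dx":-0.08,"dy":0,"dz":-0.04,"ax":0,"ay":0,"az":0}
    - {"fingers":0,"dx":-0.16,"dy":0,"dz":-0.08,"ax":0,"ay":0,"az":0}
    - {"fingers":0,"dx":-0.24,"dy":0,"dz":-0.1,"ax":0,"ay":0,"az":0}
    - {"fingers":0,"dx":-0.32,"dy":0,"dz":-0.1,"ax":0,"ay":0,"az":0}
    - {"fingers":0,"dx":-0.4,"dy":0,"dz":-0.1,"ax":0,"ay":0,"az":0}
    - {"fingers":0,"dx":-0.48,"dy":0,"dz":-0.1,"ax":0,"ay":0,"az":0}
    - {"fingers":0,"dx":-0.55,"dy":0,"dz":-0.1,"ax":0,"ay":0,"az":0}
    - {"fingers":0,"dx":-0.55,"dy":0,"dz":-0.1,"ax":0,"ay":0,"az":0}

```text
t: 12.2
position: [602.2, 51.7, 69.9]
orientation: [[0.603, 0.798, -0.0], [0.798, -0.603, -0.0], [-0.0, -0.0, -1.0]]
ft_force: [0.1, 0.9, -0.3]
grip_width: 0.1
grasp_force: 0.1
```

```bash
python3 st.py g2.png
```

```text
12.35 [[602.2, 51.7, 69.9], [602.3, 51.8, 69.9], [602.2, 51.8, 69.9], [602.3, 51.8, 69.9]] F [ 0.54  0.33 -0.21] [0.36 0.51 0.16]
radial 71.3 lat 0.6 z 69.9 Fu 0.59
[[0.603, 0.798, -0.0], [0.798, -0.603, -0.0], [-0.0, -0.0, -1.0]]
lens 0.9 ((566.6646118164062, -6.185400485992432), 52.43333435058594)
```

Request:
apply_moves:
  motion:
    - {"fingers":0,"dx":-0.06,"dy":0,"dz":0,"ax":0,"ay":0,"az":0}
    - {"fingers":0,"dx":-0.12,"dy":0,"dz":0,"ax":0,"ay":0,"az":0}
    - {"fingers":0,"dx":-0.18,"dy":0,"dz":0,"ax":0,"ay":0,"az":0}
    - {"fingers":0,"dx":-0.23,"dy":0,"dz":0,"ax":0,"ay":0,"az":0}
    - {"fingers":0,"dx":-0.28,"dy":0,"dz":0,"ax":0,"ay":0,"az":0}
    - {"fingers":0,"dx":-0.32,"dy":0,"dz":0,"ax":0,"ay":0,"az":0}
    - {"fingers":0,"dx":-0.35,"dy":0,"dz":0,"ax":0,"ay":0,"az":0}
    - {"fingers":0,"dx":-0.35,"dy":0,"dz":0,"ax":0,"ay":0,"az":0}

```text
t: 13.45
position: [600.2, 49.1, 69.9]
orientation: [[0.603, 0.798, -0.0], [0.798, -0.603, -0.0], [-0.0, -0.0, -1.0]]
ft_force: [0.8, -0.0, -0.6]
grip_width: 0.4
grasp_force: 0.0
```

```bash
python3 st.py g3.png
```

```text
13.6 [[600.2, 49.1, 69.9], [600.3, 49.2, 70.0], [600.3, 49.2, 69.9], [600.3, 49.2, 70.0]] F [ 0.46  0.07 -0.  ] [0.31 0.52 0.45]
radial 68.0 lat 0.6 z 70.0 Fu 0.33
[[0.603, 0.798, 0.0], [0.798, -0.603, 0.0], [0.0, 0.0, -1.0]]
lens 0.83 ((567.2096557617188, -6.6647562980651855), 56.340980529785156)
```

View pics/g3.png

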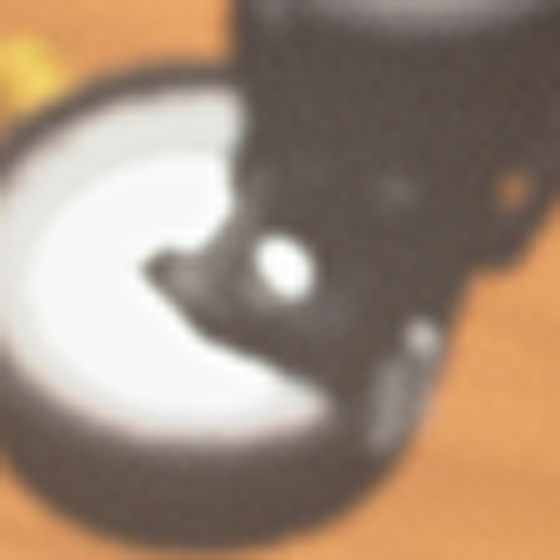

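Request:
apply_moves:
  motion:
    - {"fingers":0,"dx":-0.03,"dy":0,"dz":0,"ax":0,"ay":0,"az":0}
    - {"fingers":0,"dx":-0.06,"dy":0,"dz":0,"ax":0,"ay":0,"az":0}
    - {"fingers":0,"dx":-0.09,"dy":0,"dz":0,"ax":0,"ay":0,"az":0}
    - {"fingers":0,"dx":-0.12,"dy":0,"dz":0,"ax":0,"ay":0,"az":0}
    - {"fingers":0,"dx":-0.15,"dy":0,"dz":0,"ax":0,"ay":0,"az":0}
    - {"fingers":0,"dx":-0.18,"dy":0,"dz":0,"ax":0,"ay":0,"az":0}
    - {"fingers":0,"dx":-0.2,"dy":0,"dz":0,"ax":0,"ay":0,"az":0}
    - {"fingers":0,"dx":-0.2,"dy":0,"dz":0,"ax":0,"ay":0,"az":0}

```text
t: 14.7
position: [599.1, 47.5, 69.9]
orientation: [[0.603, 0.798, -0.0], [0.798, -0.603, -0.0], [-0.0, -0.0, -1.0]]
ft_force: [0.9, 0.2, 0.8]
grip_width: 0.1
grasp_force: 0.0
```

```bash
python3 st.py g4.png
python3 - <<'E'
import cv2,numpy as np
a=cv2.imread('pics/g3.png',0);b=cv2.imread('pics/g4.png',0);a0=cv2.imread('pics/a.png',0)
for A0,B0 in((a,b),(a0,b)):
  for n,(x0,x1,y0,y1) in dict(stem=(0,90,20,75),arc=(0,330,470,560),lens=(20,140,100,440)).items():
    A=A0[y0:y1,x0:x1].astype(np.float32);B=B0[y0:y1,x0:x1].astype(np.float32)
    try:
        cc,W=cv2.findTransformECC(A,B,np.eye(2,3,dtype=np.float32),cv2.MOTION_TRANSLATION);print(n,round(cc,4),(W[:,2]/10).round(2))
    except Exception:print(n,'fail')
E
```

```text
14.85 [[599.1, 47.5, 69.9], [599.1, 47.6, 69.9], [599.1, 47.6, 69.9], [599.1, 47.6, 70.0]] F [ 0.48 -0.06 -0.06] [0.35 0.36 0.54]
radial 66.0 lat 0.6 z 69.9 Fu 0.24
[[0.603, 0.798, -0.0], [0.798, -0.603, 0.0], [0.0, -0.0, -1.0]]
lens 0.59 ((566.9696044921875, -5.6801228523254395), 53.294960021972656)
stem 0.994 [0.04 0.02]
arc 0.9987 [0.01 0.  ]
lens 0.9989 [-0.11  0.01]
stem 0.9954 [-0.01 -0.06]
arc 0.997 [ 0.03 -0.  ]
lens 0.9572 [-6.06 -2.57]
```

Request:
apply_moves:
  motion:
    - {"fingers":0,"dx":0.2,"dy":0,"dz":0,"ax":0,"ay":0,"az":0}
    - {"fingers":0,"dx":0.6,"dy":0,"dz":-0.5,"ax":0,"ay":0,"az":0}
    - {"fingers":0,"dx":1.5,"dy":0,"dz":-1.5,"ax":0,"ay":0,"az":0}
    - {"fingers":0,"dx":3,"dy":0,"dz":-3,"ax":0,"ay":0,"az":0}
    - {"fingers":0,"dx":5,"dy":0,"dz":-4.5,"ax":0,"ay":0,"az":0}
    - {"fingers":0,"dx":7,"dy":0,"dz":-6,"ax":0,"ay":0,"az":0}
    - {"fingers":0,"dx":8.5,"dy":0,"dz":-6.5,"ax":0,"ay":0,"az":0}
    - {"fingers":0,"dx":9,"dy":0,"dz":-6.5,"ax":0,"ay":0,"az":0}

```text
t: 15.95
position: [654.1, 120.9, 135.5]
orientation: [[0.602, 0.799, 0.001], [0.799, -0.602, 0.001], [0.001, 0.001, -1.0]]
ft_force: [0.2, 0.2, 0.4]
grip_width: -0.1
grasp_force: 0.0
```

```bash
python3 st.py g5.png
```

```text
16.1 [[654.1, 120.9, 135.5], [653.8, 120.7, 134.9], [653.0, 119.7, 134.4], [652.6, 118.8, 134.2]] F [-0.54  0.16  0.  ] [0.51 0.58 0.52]
radial 156.6 lat 0.8 z 134.8 Fu -0.19
[[0.603, 0.798, -0.002], [0.798, -0.603, -0.001], [-0.002, -0.001, -1.0]]
lens 0.92 ((567.4490966796875, -3.407341480255127), 54.893394470214844)
```

View pics/g5.png

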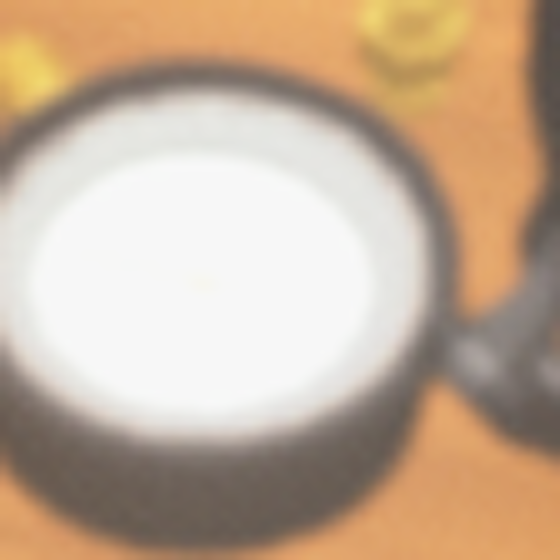

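Request:
apply_moves:
  motion:
    - {"fingers":0,"dx":-1.5,"dy":0,"dz":0,"ax":0,"ay":0,"az":0}
    - {"fingers":0,"dx":-4,"dy":0,"dz":0,"ax":0,"ay":0,"az":0}
    - {"fingers":0,"dx":-7,"dy":0,"dz":0.5,"ax":0,"ay":0,"az":0}
    - {"fingers":0,"dx":-10,"dy":0,"dz":1.5,"ax":0,"ay":0,"az":0}
    - {"fingers":0,"dx":-12.5,"dy":0,"dz":3,"ax":0,"ay":0,"az":0}
    - {"fingers":0,"dx":-14.5,"dy":0,"dz":4.2,"ax":0,"ay":0,"az":0}
    - {"fingers":0,"dx":-15.5,"dy":0,"dz":4.8,"ax":0,"ay":0,"az":0}
    - {"fingers":0,"dx":-15.6,"dy":0,"dz":4.9,"ax":0,"ay":0,"az":0}

```text
t: 17.2
position: [558.5, -6.2, 85.7]
orientation: [[0.604, 0.797, -0.001], [0.797, -0.604, -0.0], [-0.001, -0.001, -1.0]]
ft_force: [0.2, -0.2, -1.1]
grip_width: 0.1
grasp_force: 0.0
```

```bash
python3 st.py
```

```text
17.35 [[558.5, -6.2, 85.7], [559.3, -5.3, 86.0], [559.9, -4.7, 86.3], [560.3, -4.3, 86.4]] F [ 0.41  0.1  -0.42] [0.36 0.48 0.39]
radial 0.1 lat 0.5 z 86.1 Fu 0.32
[[0.602, 0.798, 0.002], [0.798, -0.602, 0.001], [0.002, 0.001, -1.0]]
lens 0.84 ((567.5291137695312, -2.6997833251953125), 54.83710479736328)
```

Centred above the glass at z ≈ 86; now go down to just touch (66) slowly.

Request:
apply_moves:
  motion:
    - {"fingers":0,"dx":0,"dy":0,"dz":0.3,"ax":0,"ay":0,"az":0}
    - {"fingers":0,"dx":0,"dy":0,"dz":0.8,"ax":0,"ay":0,"az":0}
    - {"fingers":0,"dx":0,"dy":0,"dz":1.2,"ax":0,"ay":0,"az":0}
    - {"fingers":0,"dx":0,"dy":0,"dz":1.5,"ax":0,"ay":0,"az":0}
    - {"fingers":0,"dx":0,"dy":0,"dz":1.7,"ax":0,"ay":0,"az":0}
    - {"fingers":0,"dx":0,"dy":0,"dz":1.85,"ax":0,"ay":0,"az":0}
    - {"fingers":0,"dx":0,"dy":0,"dz":1.95,"ax":0,"ay":0,"az":0}
    - {"fingers":0,"dx":0,"dy":0,"dz":2.0,"ax":0,"ay":0,"az":0}

```text
t: 18.45
position: [559.3, -5.1, 66.1]
orientation: [[0.603, 0.798, -0.0], [0.798, -0.603, -0.0], [-0.0, 0.0, -1.0]]
ft_force: [-1.5, -0.2, 4.5]
grip_width: -0.0
grasp_force: 2.2
```

```bash
python3 st.py
```

```text
18.6 [[559.3, -5.1, 66.1], [559.3, -5.1, 66.1], [559.3, -5.1, 66.1], [559.3, -5.1, 66.1]] F [-0.93  0.13  2.4 ] [0.37 0.46 1.26]
radial 0.0 lat 0.6 z 66.1 Fu -0.46
[[0.603, 0.798, 0.0], [0.798, -0.603, -0.0], [0.0, 0.0, -1.0]]
lens 0.57 ((567.804931640625, -4.197350978851318), 56.41698455810547)
```

Request:
apply_moves:
  motion:
    - {"fingers":0,"dx":0,"dy":0,"dz":0.04,"ax":0,"ay":0,"az":0}
    - {"fingers":0,"dx":0,"dy":0,"dz":0.08,"ax":0,"ay":0,"az":0}
    - {"fingers":0,"dx":0,"dy":0,"dz":0.12,"ax":0,"ay":0,"az":0}
    - {"fingers":0,"dx":0,"dy":0,"dz":0.16,"ax":0,"ay":0,"az":0}
    - {"fingers":0,"dx":0,"dy":0,"dz":0.2,"ax":0,"ay":0,"az":0}
    - {"fingers":0,"dx":0,"dy":0,"dz":0.2,"ax":0,"ay":0,"az":0}
    - {"fingers":0,"dx":0,"dy":0,"dz":0.2,"ax":0,"ay":0,"az":0}
    - {"fingers":0,"dx":0,"dy":0,"dz":0.2,"ax":0,"ay":0,"az":0}

```text
t: 19.7
position: [559.3, -5.1, 66.0]
orientation: [[0.603, 0.798, 0.0], [0.798, -0.603, -0.001], [-0.001, 0.001, -1.0]]
ft_force: [-4.3, -0.5, 18.4]
grip_width: 0.2
grasp_force: 9.3
```

Request:
apply_moves:
  motion:
    - {"fingers":0,"dx":0,"dy":0,"dz":-0.15,"ax":0,"ay":0,"az":0}
    - {"fingers":0,"dx":0,"dy":0,"dz":-0.4,"ax":0,"ay":0,"az":0}
    - {"fingers":0,"dx":0,"dy":0,"dz":-1,"ax":0,"ay":0,"az":0}
    - {"fingers":0,"dx":0,"dy":0,"dz":-2.2,"ax":0,"ay":0,"az":0}
    - {"fingers":0,"dx":0,"dy":0,"dz":-4,"ax":0,"ay":0,"az":0}
    - {"fingers":0,"dx":2,"dy":0,"dz":-6,"ax":0,"ay":0,"az":0}
    - {"fingers":0,"dx":5,"dy":0,"dz":-8,"ax":0,"ay":0,"az":0}
    - {"fingers":0,"dx":8,"dy":0,"dz":-9,"ax":0,"ay":0,"az":0}

```text
t: 20.7
position: [608.9, 59.3, 156.7]
orientation: [[0.603, 0.798, 0.003], [0.798, -0.603, 0.0], [0.002, 0.002, -1.0]]
ft_force: [0.2, 0.1, -0.7]
grip_width: 0.4
grasp_force: 0.0
```

Request:
apply_moves:
  motion:
    - {"fingers":0,"dx":3,"dy":0,"dz":-0.5,"ax":0,"ay":0,"az":0}
    - {"fingers":0,"dx":5,"dy":0,"dz":-1,"ax":0,"ay":0,"az":0}
    - {"fingers":0,"dx":7,"dy":0,"dz":-1,"ax":0,"ay":0,"az":0}
    - {"fingers":0,"dx":8,"dy":0,"dz":-1,"ax":0,"ay":0,"az":0}
    - {"fingers":0,"dx":8.5,"dy":0,"dz":-1,"ax":0,"ay":0,"az":0}
    - {"fingers":0,"dx":8.5,"dy":0,"dz":-1,"ax":0,"ay":0,"az":0}
    - {"fingers":0,"dx":8.5,"dy":0,"dz":-1,"ax":0,"ay":0,"az":0}
    - {"fingers":0,"dx":8.5,"dy":0,"dz":-1,"ax":0,"ay":0,"az":0}

```text
t: 21.7
position: [658.5, 125.8, 163.9]
orientation: [[0.603, 0.797, -0.0], [0.797, -0.603, -0.001], [-0.001, -0.0, -1.0]]
ft_force: [-0.5, 0.1, 0.4]
grip_width: -0.2
grasp_force: 0.0
```

```bash
python3 st.py z.png
python3 - <<'E'
import cv2,numpy as np
a=cv2.imread('pics/g5.png',0);b=cv2.imread('pics/z.png',0);a0=cv2.imread('pics/a.png',0)
for A0,B0 in((a,b),(a0,b)):
  for n,(x0,x1,y0,y1) in dict(stem=(0,90,20,75),arc=(0,330,470,560),lens=(0,400,90,450)).items():
    A=A0[y0:y1,x0:x1].astype(np.float32);B=B0[y0:y1,x0:x1].astype(np.float32)
    try:
        cc,W=cv2.findTransformECC(A,B,np.eye(2,3,dtype=np.float32),cv2.MOTION_TRANSLATION);print(n,round(cc,4),(W[:,2]/10).round(2))
    except Exception:print(n,'fail')
E
```

```text
21.85 [[658.5, 125.8, 163.9], [658.5, 125.9, 163.9], [658.6, 126.1, 163.9], [658.6, 126.2, 164.0]] F [-0.32  0.25  0.15] [0.26 0.26 0.29]
radial 164.5 lat 0.3 z 163.9 Fu 0.01
[[0.603, 0.798, -0.0], [0.798, -0.603, -0.0], [-0.0, -0.0, -1.0]]
lens 0.68 ((565.8023681640625, -3.578733205795288), 55.76807403564453)
stem 0.8322 [0.18 0.17]
arc 0.9973 [0.02 0.01]
lens 0.9998 [0. 0.]
stem 0.9202 [-0.02 -0.04]
arc 0.9871 [-0.03  0.02]
lens 0.6566 [ 0.88 -1.84]
```

```bash
python3 -c "
from workcell import robot
print(robot.sign_off())"
```

```text
the job is handed in; nothing more can be done
None
```

The glass is in its recess, flat and pressed onto its seat with about 18 N. The gauge shows no measurable shift in the pictures, and the arm is clear; the job was handed in at about 22 s. The first nudge stalled at about 6 N, probably because the front edge dipped early, so I backed off and pushed again with the fingertip moving slightly down. That early dip may have tipped the front edge toward the dial, but I saw no sign that it touched it.

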